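# Roll a pattern board through the bench roller press

## Robot

A 6-joint arm with a two-finger parallel gripper is mounted at the origin on the work surface. World frame = base frame: x ahead of the robot, y to its left, z up, the work surface at z = 0. Lengths are in m, angles in rad, forces in N, time in s.
With the tool pointing down it reaches from about 0.35 to 0.725 m from the base axis. Payload 4.3 kg.
Tool frame: the origin (TCP) lies between the finger pads; the fingertips stand 22 mm ahead of it and the grasp point (between the pads) lies 3 mm ahead of it; z points along the fingers, y is the line along which they close (so a half turn about z gives the same grasp; the last joint's range is limited). The gripper opens to 85 mm and grips with 20 to 120 N. Pads are 22 mm wide; open, the fingers measure 114 mm over their backs; the gripper's body (76 mm by 85 mm) begins 54 mm behind the grasp point. The pads swing forward as they close: fully open they stand 13 mm farther back than shut.
Start: joints at [-1.354, 0.377, 0.081, 1.274, 0, 1.46], TCP at [0.185, -0.545, 0.253] pointing down, gripper open.
Joint ranges: [-2.72, 2.72], [-0.84, 1.66], [-1.02, 1.22], [-1.77, 2.12], [-1.37, 1.28], [-3.14, 3.14]. Speed limits (rad/s): [2.57, 2.57, 3.14, 3.14, 3.14, 3.14].

## Interface

Orientations are given as [roll, pitch, yaw] about the fixed x, y, z axes, in that order (R = Rz(yaw) Ry(pitch) Rx(roll)).
In Python, from workcell import r gives the robot as it stands. The module is installed in compiled form; this text tells all that it offers. Calls block until the motion is done:
- r.reach(position, orientation): joint-space move of the TCP to a pose.
- r.line_to(position, v=0.15, orientation=None): straight line of the TCP; orientation=None keeps the orientation; v is the mean speed in m/s.
- r.move_joints(angles): joint-space move.
- r.move_gripper(opening, grasp_force=None): finger opening in m; grasp_force is the grip in N (None keeps the last); returns when the fingers have stopped.
- r.dwell(seconds).
- r.solve_ik(position, orientation): joint angles nearest the present ones, or None.
- r.grab_frame(name): name is "scene" or "side" or "wrist"; returns (picture, depth): 384x512x3 uint8, red, green, blue; 384x512 float32, m along the optical axis (not along the pixel's ray), 0 where there is no reading.
- r.calibration(name): a dict with "intrinsics" (3x3 intrinsics, pixels), "pose" (4x4, takes a point from camera to world coordinates); the wrist camera has in their place "T_tool_cam" (4x4, takes a point from camera to tool coordinates, whose origin is the TCP and whose axes are the flange's). Camera axes: x right, y down, z forward; pixel columns grow to the right and rows downward; lengths in m; the calibration is good to about 2 mm. A picture is of the moment at which its call begins: read the wrist's pose just before it. calibration takes no time and is no camera call.
A pose or a line that the arm cannot do raises r.PlanningError and nothing moves.
- r.hand_in(): hands the job in; it is judged then, once.
Readings, each from a call of its own:
- r.get_clock(): time.
- r.get_q(): joint angles.
- r.get_dq(): joint speeds.
- r.get_joint_torque(): joint torques, N m.
- r.get_tool_pos(): TCP position.
- r.get_eef_rot(): TCP orientation.
- r.get_force(): force on the tool from outside, world axes, zero at the start.
- r.get_ft_torque(): the same for the moment, N m.
- r.get_gripper_width(): finger opening in m.
- r.get_grasp_force(): force on a finger pad.
Only numpy, scipy, OpenCV 4.12 (cv2) and the standard library are available. Lean on these libraries where they do the work, as an engineer would, in place of code of your own. Each camera call takes 0.05 s, during which the arm holds its last target. There are 200 camera calls.

## Task

Fetch the pattern board with the brass head from the low wooden rack and lay it flat on the white bed of the blue roller press, brass dots up, its head squarely on the dark pad and its handle pointing back from the roller; only the head sticks out of the rack and a hand cannot follow it to the roller, so draw it out, put it down and take it again by the handle. Let go, then push the red-tipped spokes of the star wheel round one after another, their tops moving back towards the loading side where the pad is, until the whole brass head has come out from under the roller on the far side. Move the bed only with the wheel, touching neither bed nor board once it rolls, leave the white-headed board in its place and knock over no wire spool.

Things in the scene. Friction and masses are not known exactly. Their poses are not given: they have to be found in the camera images.
- brass_board: loose pattern board to use, 170 x 50 x 16 mm, 0.2 kg: brass head 70 long, 50 wide; dark wooden handle 100 long, 30 wide; all 16 thick. Origin: underside, middle of its length; x from handle to head (head +15 to +85, handle -85 to +15), z up. At the start flat on the table, handle inside a rack slot (either one), only the head and some 8 mm of handle sticking out.
- brass_board_head (a point): centre of the top of its brass head (x = +50 mm from the board's origin, 16 mm above its underside)
- brass_board_handle (a point): point in its handle to grip when loading: x = -30 mm from the board's origin, at mid thickness (8 mm above the underside), 80 mm from the head's centre
- white_board: a board of the same shape with a white head, in the other slot of the rack, about 104 mm beside the first; to be left where it is (within 40 mm)
- rack: low fixed wooden rack, 230 (x) x 120 (y) mm, 48 mm high: a roof over two slots 97 mm wide, 36 mm high, without floor, open on its +y side. Origin: centre of its underside; boards lie at about x = -52 and +52 mm; front face y = +60 mm. Boards slide straight out along +y.
- roller (a point): middle of the upper roller's axis (roller diameter 90 mm, axis along this frame's y), 145 mm above the table. x points along the bed's travel, from the loading side (near the robot) to the far side; z up. Blue frame round it: cheeks 100 mm long in x, outer faces y = -93 and +93 mm; top 232 mm above the table. Gap from bed to roller 20 mm: a board passes freely, a hand does not.
- pad (a point): centre of the dark pad (74 x 64 mm, flush) on the white bed, 80 mm above the table; at the start 55 mm behind (-x of) the roller's axis, so that a hand holding the head itself would meet the roller. Axes as roller; it moves with the bed.
- bed: white sliding bed of the press, 320 x 120 x 12 mm, its top 80 mm above the table; it reaches 145 mm behind the pad (-x) and 175 mm ahead. Origin: at its mid thickness, under the roller's axis at the start; axes as roller. The wheel feeds it along +x, 45 mm per radian, up to 180 mm. It stays where it is left.
- hub (a point): centre of the star wheel's hub, at y = -150 mm from roller, 145 mm above the table; the wheel stands upright, axis along y (axes as roller). Hub radius 28 mm; five spokes 72 degrees apart, 130 mm from axis to rounded ends, 12 mm thick, the outer 55 mm red grips 18 mm thick. At wheel 0 one spoke leans 30 degrees from vertical towards +x (the far side).
- wheel (a joint): angle turned by the wheel, rad, 0 at the start, stop at 4.0; it grows as the spokes at the top move towards -x (towards the loading side and the robot), which feeds the bed to +x; it will not turn below 0. Stiff: about 4 N at a spoke's end turns it, and it stays where it is left.
- spool_copper: loose bystander: white wire spool, diameter 64 mm, 60 mm high, standing upright; origin: centre of its underside
- spool_silver: loose bystander: the same, 50 mm high
- spool_bronze: loose bystander: the same, 45 mm high
There are look-alikes about, which are no part of the job. There is more than one size of the brass_board; the one meant has the size given above.

How it is judged:
By the outcome, as a careful person would: the job done as asked, in the order asked, and still so for the second after the job is handed in, with the robot touching nothing.
It also fails if it takes over 72 s, if anything falls off the work surface, if the arm or the gripper's body presses on something with over 40 N, if the wrist force passes 120 N, or if a joint passes its speed limit or range.

## Working session

There is one attempt and no reset: what is moved stays moved. The work goes in short steps, each a Python script; the robot and the scene stay as the last script left them, time stands still between calls to the robot, and variables do not carry over. Pictures are saved under pics/ and viewed, at most 10 in all, crops included, and the job is handed in when it is done.

```bash
mkdir -p pics
cat > h.py <<'E'
import numpy as np, cv2
from workcell import r
def cloud(d,K,T):
    v,u=np.mgrid[:d.shape[0],:d.shape[1]]
    P=np.stack([(u-K[0,2])/K[0,0]*d,(v-K[1,2])/K[1,1]*d,d],-1)
    return P@T[:3,:3].T+T[:3,3]
def snap(n,f=None):
    if n=="wrist":
        from scipy.spatial.transform import Rotation as R
        p=np.array(r.get_tool_pos());e=np.array(r.get_eef_rot())
        Tt=np.eye(4);Tt[:3,:3]=e if e.shape==(3,3) else R.from_euler('xyz',e).as_matrix();Tt[:3,3]=p
    im,d=r.grab_frame(n);c=r.calibration(n);K=np.array(c["intrinsics"])
    T=Tt@np.array(c["T_tool_cam"]) if n=="wrist" else np.array(c["pose"])
    if f: cv2.imwrite("pics/"+f+".png",im[...,::-1])
    return im,d,K,T,cloud(d,K,T)
def ray(u,v,K,T,z):
    d=T[:3,:3]@np.array([(u-K[0,2])/K[0,0],(v-K[1,2])/K[1,1],1]);o=T[:3,3]
    return o+d*(z-o[2])/d[2]
E
python3 - <<'E'
from h import *
for n in("scene","side"):
    im,d,K,T,P=snap(n,n); np.savez("/tmp/"+n,im=im,d=d,K=K,T=T,P=P); print(n,K[0,0],T.round(3).tolist())
print(r.get_eef_rot())
a=[cv2.imread(f"pics/{n}.png") for n in("scene","side")]
E
```

```text
scene 387.9360744710488 [[-0.062, 0.639, -0.766, 1.195], [0.998, 0.041, -0.046, 0.007], [0.002, -0.768, -0.641, 0.713], [0.0, 0.0, 0.0, 1.0]]
side 498.7843305444513 [[-0.723, -0.427, 0.543, -0.317], [-0.691, 0.453, -0.563, 0.765], [-0.005, -0.782, -0.623, 1.002], [0.0, 0.0, 0.0, 1.0]]
[-3.13975665e+00 -1.85280933e-04  3.26776248e-01]
```

View pics/scene.png

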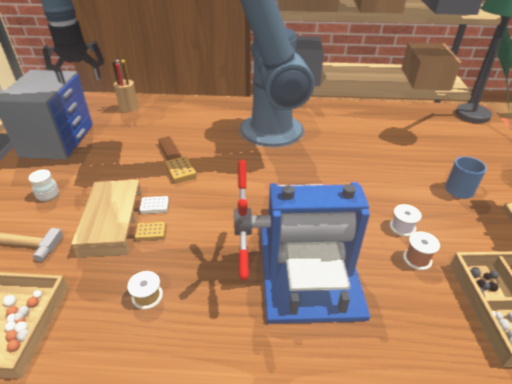

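View pics/side.png

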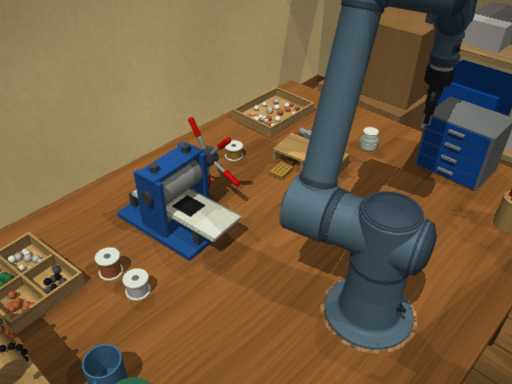

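Scene view: candidates for the brass board are the head in the rack slot (151,231), a loose, larger/smaller board with a brass head (180,168), and the white head in the rack (154,205, not wanted). I choose (151,231) because it is in the rack. The press is at (315,250), the wheel hub at (245,222), and the spools are at (145,290), (405,220) and (422,250). In the side view the dark pad is at (190,205) and the bed's end at (225,222).

Run:
```python
from h import *
S=np.load("/tmp/scene.npz");D=np.load("/tmp/side.npz")
def pk(Z,u,v): return Z["P"][v,u].round(3)
for n,u,v in[("brass",151,231),("white",154,205),("decoy",181,170),("rackroofNE",137,183),("rackSE",124,252),("rackSW",78,250),("rackNW",98,183),("sp1",145,281),("sp2",406,214),("sp3",424,241),("frameTopL",275,190),("R",358,188),("R2",362,206),("L2",272,209)]: print(n,pk(S,u,v))
for n,u,v in[("pad",190,205),("bedend",225,222),("sp_a",234,147),("sp_b",108,256),("sp_c",136,277)]: print(n,pk(D,u,v))
def rect(Z,m,name):
    P=Z["P"]; 
    cs,_=cv2.findContours(m.astype(np.uint8),cv2.RETR_EXTERNAL,cv2.CHAIN_APPROX_NONE)
    for c in cs:
        if cv2.contourArea(c)<80: continue
        q=np.zeros(m.shape,np.uint8);cv2.drawContours(q,[c],-1,1,-1);p=P[(q>0)&m];p=p[np.isfinite(p).all(1)]
        R=cv2.minAreaRect((p[:,:2]*1000).astype(np.float32)); print(name,np.round(R[0],1),np.round(R[1],1),round(R[2],1),"z",np.median(p[:,2]).round(3),cv2.boundingRect(c))
h=cv2.cvtColor(S["im"],cv2.COLOR_RGB2HSV);H,s,v=[h[...,i].astype(int) for i in range(3)]
P=S["P"]
print(h[231,151],h[205,154],h[222,110],h[290,60])
m=(H>17)&(H<30)&(s>120)&(P[...,2]<.03)&(P[...,2]>.008); rect(S,m,"brass")
rect(S,(s<60)&(v>150)&(P[...,2]<.03)&(P[...,2]>.008),"white")
rect(S,(np.abs(P[...,2]-.048)<.007)&(P[...,1]<-.15),"rack")
rect(S,(np.abs(P[...,2]-.232)<.008)&(H>100)&(H<125),"frame")
rect(S,(s<60)&(v>120)&(np.abs(P[...,2]-.055)<.015),"spools")
rect(S,((H<6)|(H>174))&(s>180)&(P[...,2]>.03),"red")
g=cv2.cvtColor(D["im"],cv2.COLOR_RGB2HSV);Q=D["P"]
rect(D,(g[...,2]<70)&(np.abs(Q[...,2]-.08)<.008),"pad")
rect(D,(np.abs(Q[...,2]-.08)<.006)&((g[...,2]<70)|(g[...,1]<60)),"bed")
rect(D,(np.abs(Q[...,2]-.232)<.008)&(g[...,0]>100)&(g[...,0]<125),"frame")
rect(D,(g[...,1]<60)&(g[...,2]>120)&(np.abs(Q[...,2]-.055)<.015),"spools")
rect(D,((g[...,0]<6)|(g[...,0]>174))&(g[...,1]>180)&(Q[...,2]>.03),"red")
cv2.imwrite("pics/crop.png",cv2.resize(S["im"][140:310,70:240,::-1],None,fx=3.5,fy=3.5,interpolation=cv2.INTER_CUBIC))
```

```text
brass [ 0.536 -0.287  0.015]
white [ 0.44  -0.304  0.014]
decoy [ 0.29  -0.261  0.021]
rackroofNE [ 0.39  -0.359  0.047]
rackSE [ 0.603 -0.334  0.01 ]
rackSW [ 0.617 -0.436  0.025]
rackNW [ 0.396 -0.465  0.047]
sp1 [ 0.71  -0.247  0.047]
sp2 [0.469 0.346 0.048]
sp3 [0.57  0.359 0.06 ]
frameTopL [0.595 0.015 0.213]
R [0.578 0.183 0.214]
R2 [0.63  0.183 0.212]
L2 [0.646 0.011 0.208]
pad [0.55  0.091 0.081]
bedend [0.428 0.071 0.079]
sp_a [ 0.707 -0.245  0.045]
sp_b [0.569 0.359 0.063]
sp_c [0.468 0.347 0.05 ]
[ 22 133 241] [ 20   3 243] [ 21  99 239] [ 16 111 159]
brass [ 529.6 -290.6] [51.9 69.5] 6.8 z 0.015 (135, 222, 30, 17)
brass [ 275.8 -266.1] [92.4 67. ] 29.2 z 0.021 (166, 158, 30, 23)
white [736.6 475.6] [39.6 16.4] 13.7 z 0.022 (493, 311, 17, 19)
white [ 806.3 -483.3] [75.7 42.3] 27.1 z 0.022 (5, 306, 24, 35)
white [ 749.1 -530. ] [31.4 20.5] 33.2 z 0.021 (4, 295, 12, 11)
white [ 593.7 -526. ] [33.8 86. ] 83.7 z 0.025 (34, 228, 27, 30)
white [486.6 349.2] [45.5 13.6] 85.8 z 0.019 (396, 222, 20, 11)
white [ 431.8 -307.2] [54.4 73.4] 6.3 z 0.015 (139, 196, 29, 16)
white [ 417.3 
[... 629 characters left out ...]
22)
spools [466.2 350.2] [61.9 62.1] 1.7 z 0.049 (395, 205, 27, 19)
spools [ 403.8 -617.4] [54.8 54.4] 2.3 z 0.062 (29, 170, 26, 21)
red [717.3 -39.6] [55.9 16.4] 7.2 z 0.13 (239, 251, 10, 28)
red [557.1 -54.3] [41.5 12.6] 3.8 z 0.224 (239, 160, 7, 28)
pad [552.7  94.7] [74.7 63. ] 7.3 z 0.082 (172, 195, 33, 21)
bed [506.8  92.6] [205.  126.5] 4.7 z 0.081 (166, 189, 75, 52)
spools [467.4 350.9] [62.9 64.4] 73.7 z 0.051 (122, 269, 26, 20)
spools [572.2 360.2] [61.1 64. ] 58.6 z 0.061 (95, 248, 25, 18)
spools [ 710.3 -251.5] [53.2 66.1] 22.5 z 0.047 (225, 141, 18, 11)
spools [ 393.5 -601.7] [55.5 38.6] 29.3 z 0.053 (361, 131, 17, 12)
red [528.  -54.6] [56.7 20.4] 9.2 z 0.111 (223, 170, 17, 16)
```

View pics/crop.png

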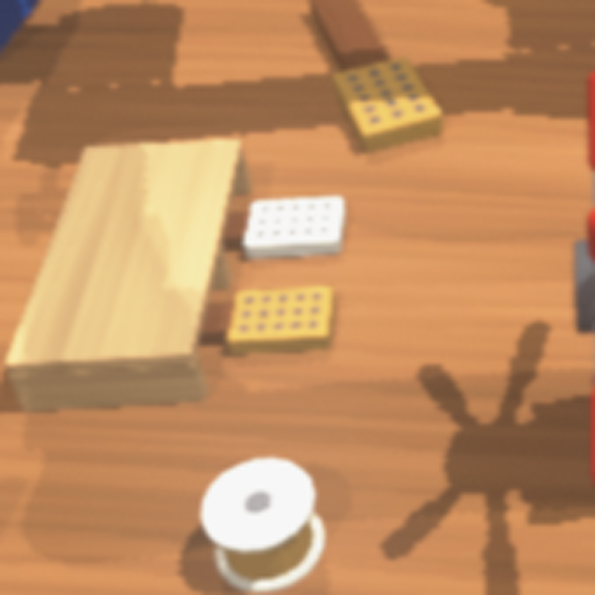

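The choice holds: the head in the rack measures 52 x 70 mm. The loose one, at (390,105) in this crop, is larger at 67 x 92 mm. Next I refine the press yaw and check reachability of the planned poses before moving.

```bash
cat >> h.py <<'E'
from scipy.spatial.transform import Rotation as R
def eul(psi,t=0):  # psi tool yaw (tool down), t tilt of fingers towards press +x
    return (R.from_euler('z',psi)*R.from_euler('y',t)*R.from_euler('x',np.pi)).as_euler('xyz')
E
python3 - <<'E'
from h import *
S=np.load("/tmp/scene.npz");D=np.load("/tmp/side.npz")
Q=D["P"];g=cv2.cvtColor(D["im"],cv2.COLOR_RGB2HSV)
m=(np.abs(Q[...,2]-.08)<.006)&((g[...,2]<70)|(g[...,1]<60))&(np.abs(Q[...,1]-.09)<.1)&(Q[...,0]<.6)&(Q[...,0]>.38)
p=Q[m]
L=[];Hh=[]
for x in np.arange(.43,.52,.006):
    b=p[(p[:,0]>x)&(p[:,0]<x+.006)]
    if len(b)>5: L.append((x+.003,b[:,1].min()));Hh.append((x+.003,b[:,1].max()))
for e in(L,Hh):
    e=np.array(e);f=np.polyfit(*e.T,1);print("edge yaw",np.degrees(np.arctan(f[0])).round(1),np.polyval(f,.5).round(4))
# press base / frame edges in scene: blue points
for Z,n in((S,"scene"),(D,"side")):
    h=cv2.cvtColor(Z["im"],cv2.COLOR_RGB2HSV);P=Z["P"]
    b=(h[...,0]>100)&(h[...,0]<125)&(h[...,1]>120)&(P[...,0]>.4)&(P[...,0]<.9)&(abs(P[...,1]-.1)<.2)
    z=P[b][:,2];print(n,np.histogram(z,np.arange(0,.25,.01))[0], z.max())
    t=P[b&(P[...,2]>.195)]; 
    print("top",np.round(cv2.minAreaRect((t[:,:2]*1000).astype(np.float32)),1) if 0 else cv2.minAreaRect((t[:,:2]*1000).astype(np.float32)))
    w=P[b&(P[...,2]<.02)]; print("base",cv2.minAreaRect((w[:,:2]*1000).astype(np.float32)))
# red at all
    rd=((h[...,0]<6)|(h[...,0]>174))&(h[...,1]>150)&(P[...,0]>.4)&(P[...,0]<.9)&(P[...,1]>-.15)&(P[...,1]<.0)
    n_,l,st,c=cv2.connectedComponentsWithStats(rd.astype(np.uint8))
    for i in range(1,n_):
        if st[i,4]>15: print("red",P[l==i].mean(0).round(4),P[l==i].min(0).round(3),P[l==i].max(0).round(3),st[i])
    gy=(h[...,1]<70)&(P[...,2]>.1)&(P[...,2]<.19)&(abs(P[...,1]+.04)<.04)&(abs(P[...,0]-.63)<.06)
    print("hub",gy.sum(),P[gy].mean(0) if gy.any() else 0,P[gy].min(0),P[gy].max(0))
# reach
be=np.radians(6);hub=np.array([.626,-.047])
for t in(0,.3,.5):
  for dx in(.09,.11,.13):
    print(t,dx,r.solve_ik([hub[0]+dx,hub[1]+.01,.25],eul(be-np.pi,t)) is not None)
print(np.round(r.solve_ik([.5296,-.2906,.026],eul(np.radians(-83))),2),np.round(r.solve_ik([.473,.085,.106],eul(be-np.pi)),2),np.round(r.solve_ik([.39,-.13,.25],eul(be-np.pi)),2))
E
```

```text
edge yaw 3.8 0.0319
edge yaw 5.5 0.1532
scene [   0 1630    6    1    1    0    0    0    0    0    0    0    0    0
    0    0    0    0    0    1  206 1701    3    0] 0.22272300333724965
top ((607.5672607421875, 99.34877014160156), (95.17070770263672, 184.87237548828125), 5.371273994445801)
base ((627.1104736328125, 101.50517272949219), (255.9669647216797, 205.7333984375), 5.12781286239624)
red [ 0.5571 -0.0547  0.2234] [ 0.535 -0.064  0.2  ] [ 0.578 -0.047  0.244] [238 160   8  28 205]
red [ 0.6809 -0.0432  0.2438] [ 0.667 -0.051  0.211] [ 0.689 -0.036  0.258] [238 199   9  16 111]
red [ 0.7167 -0.0396  0.1262] [ 0.578 -0.058 -0.003] [ 0.745 -0.029  0.138] [239 250  10  30 282]
hub 619 [ 0.63542754 -0.03725276  0.15569542] [ 0.58143336 -0.06527895  0.13314945] [ 6.85724117e-01 -7.10943023e-05  1.89984945e-01]
side [ 56 959 497  67  68  76  87 111 110  99  95  81  71  48  53  67  89 100
 108 102 221 923   9   3] 0.23448109853892674
top ((605.3150634765625, 103.06587982177734), (103.70743560791016, 192.30027770996094), 6.125696182250977)
base ((599.2449951171875, 164.84124755859375), (301.34979248046875, 90.39704132080078), 6.052101135253906)
red [ 0.6643 -0.0399  0.2359] [ 0.647 -0.052  0.209] [ 0.685 -0.03   0.263] [188 117  12  20 101]
red [ 0.5476 -0.0482  0.2273] [ 0.528 -0.059  0.204] [ 0.57  -0.039  0.246] [218 138  13  11  75]
red [ 0.5274 -0.0528  0.1116] [ 0.499 -0.066  0.096] [ 0.557 -0.042  0.128] [223 170  17  16 111]
red [ 0.6226 -0.0486  0.0569] [ 0.618 -0.053  0.029] [ 0.627 -0.044  0.082] [208 174   2  14  18]
hub 248 [ 0.60330026 -0.04502598  0.15915111] [ 0.57001075 -0.06645251  0.10153009] [ 0.64346549 -0.02787966  0.18971665]
0 0.09 True
0 0.11 True
0 0.13 True
0.3 0.09 True
0.3 0.11 True
0.3 0.13 True
0.5 0.09 True
0.5 0.11 True
0.5 0.13 True
[-0.61  0.59 -0.19  0.79  0.   -2.3 ] [ 0.05  0.29 -0.44  0.83  0.   -0.06] [-0.48  0.05 -0.35  1.18  0.   -0.58]
```

Run:
```python
from h import *
psi=np.radians(-83.2);o=eul(psi)
h=np.array([.529,-.291]);out=np.array([np.cos(np.radians(97.5)),np.sin(np.radians(97.5))])
r.reach([*h,.14],o);r.line_to([*h,.024],.2)
r.move_gripper(.04,60); print("w",r.get_gripper_width(),r.get_grasp_force(),r.get_force())
g=h+out*.125
r.line_to([*g,.024],.1); print("F",r.get_force())
r.move_gripper(.085);r.line_to([*g,.13],.25)
k=g-out*.085
r.reach([*k,.2],o)
im,d,K,T,P=snap("wrist","w1")
hs=cv2.cvtColor(im,cv2.COLOR_RGB2HSV);np.savez("/tmp/w1",im=im,P=P)
m=(abs(P[...,2]-.016)<.006)
for i in range(1):
    n_,l,st,c=cv2.connectedComponentsWithStats(m.astype(np.uint8))
    for j in range(1,n_):
        if st[j,4]>800:
            p=P[l==j];print(st[j],cv2.minAreaRect((p[:,:2]*1000).astype(np.float32)),np.median(p[:,2]))
print(r.get_clock(),r.get_tool_pos(),g,k)
```

```text
w 0.048062783250966745 63.17929029464722 [-0.96583784 -0.09184049  5.76409626]
F [-0.57517141 -2.49696394  8.38676663]
[ 335   75   62   93 4958] ((430.4984130859375, -312.14544677734375), (50.43627166748047, 79.74504089355469), 8.818780899047852) 0.015840341449338158
[ 227  122   52  168 6482] ((520.076904296875, -216.84011840820312), (50.09894943237305, 169.9268035888672), 7.521610260009766) 0.01590090970231761
[ 462  157   50   84 2227] ((292.8127136230469, -256.7537536621094), (46.572227478027344, 69.5011215209961), 28.941112518310547) 0.021023748269999476
7.4083 [ 0.52252742 -0.25028213  0.19776282] [ 0.51268423 -0.16706939] [ 0.52377895 -0.25134221]
```

View pics/w1.png

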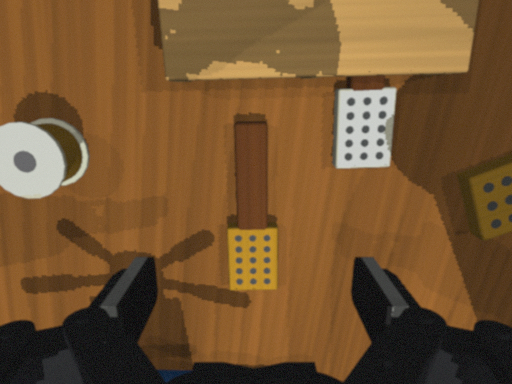

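The wrist view shows the brass board fully clear of the rack, handle (252,175) and head (253,258), white board still in its slot (363,127), spool standing. I take it by the handle and bring it behind the press.

Run:
```python
from h import *
be=np.radians(5.4);o=eul(np.radians(-82.5));ol=eul(be-np.pi)
k=np.array([.5240,-.2465])
r.line_to([*k,.1],.2,o);r.line_to([*k,.025],.15)
r.move_gripper(.02,80);print("w",r.get_gripper_width(),r.get_grasp_force())
r.line_to([*k,.25],.25);print("w",r.get_gripper_width(),r.get_force())
r.reach([.38,-.13,.26],ol)
b=np.array([.4027,.081])
r.line_to([*b,.2],.25)
r.line_to([*b,.109],.15)
r.dwell(.2);print(r.get_clock(),r.get_tool_pos(),r.get_eef_rot(),ol)
im,d,K,T,P=snap("side","s2")
h=cv2.cvtColor(im,cv2.COLOR_RGB2HSV)
m=(h[...,0]>17)&(h[...,0]<30)&(h[...,1]>120)&(abs(P[...,0]-.48)<.08)&(abs(P[...,1]-.09)<.07)&(P[...,2]>.088)
p=P[m];print(len(p),cv2.minAreaRect((p[:,:2]*1000).astype(np.float32)),np.percentile(p[:,2],[5,50,95]))
t=p[p[:,2]>.094];A=np.c_[t[:,:2]-t[:,:2].mean(0),np.ones(len(t))];print("plane",np.linalg.lstsq(A,t[:,2],rcond=None)[0])
cv2.imwrite("pics/s2c.png",cv2.resize(im[120:270,100:300,::-1],None,fx=3.5,fy=3.5,interpolation=cv2.INTER_CUBIC))
```

```text
w 0.027688339330025173 80.69538474082947
w 0.02758324919584359 [-0.4629747  -0.25605664 -2.95896579]
13.7833 [0.40372308 0.08096854 0.10998993] [-3.14146309e+00  2.23239901e-03 -3.04751351e+00] [ 3.14159265  0.         -3.04734487]
255 ((463.190185546875, 102.9869384765625), (55.92284393310547, 134.60772705078125), 74.4276351928711) [0.09137413 0.10061015 0.14791918]
plane [-0.31617909  0.26167305  0.10508178]
```

View pics/s2c.png

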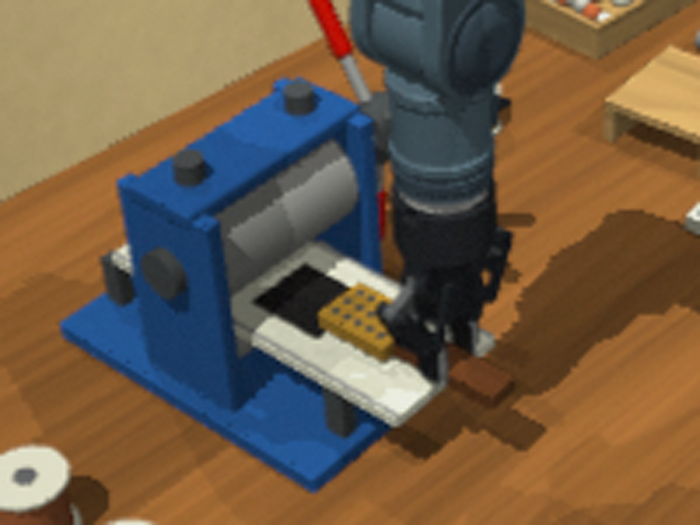

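The crop shows the board held level just above the bed, dots up, brass head at (358,318) and the pad free ahead at (305,298). I feed it in, lower it and check before letting go.

```bash
cat > meas.py <<'E'
from h import *
def meas(f=None,box=(.40,.62)):
    im,d,K,T,P=snap("side",f);h=cv2.cvtColor(im,cv2.COLOR_RGB2HSV)
    m=(h[...,0]>17)&(h[...,0]<30)&(h[...,1]>120)&(P[...,0]>box[0])&(P[...,0]<box[1])&(abs(P[...,1]-.09)<.06)&(P[...,2]>.075)&(P[...,2]<.106)
    m=cv2.morphologyEx(m.astype(np.uint8),cv2.MORPH_CLOSE,np.ones((3,3)))
    n,l,st,c=cv2.connectedComponentsWithStats(m);j=1+st[1:,4].argmax();v,u=np.where(l==j)
    q=np.array([ray(a,b,K,T,.096)[:2] for a,b in zip(u,v)])
    print("head",st[j],cv2.minAreaRect((q*1000).astype(np.float32)),"zmed",np.median(P[l==j][:,2]))
    return im,P
E
python3 - <<'E'
from meas import *
meas()
b=np.array([.4724,.0875])
r.line_to([*b,.109],.08);print(r.get_force())
r.line_to([*b,.1055],.03);r.dwell(.2);print(r.get_force(),r.get_tool_pos())
im,P=meas("s3")
cv2.imwrite("pics/s3c.png",cv2.resize(im[120:270,100:300,::-1],None,fx=3.5,fy=3.5,interpolation=cv2.INTER_CUBIC));print(r.get_clock())
E
```

```text
head [191 201  21  22 275] ((486.2679138183594, 90.07074737548828), (80.03560638427734, 59.04639434814453), 6.154376983642578) zmed 0.10048204503768532
[-0.03135529 -0.39580185 -2.67376717]
[-2.98008224  0.56900604  4.98233131] [0.47238665 0.08752974 0.10592684]
head [174 193  19  21 234] ((556.9929809570312, 110.31501770019531), (49.302642822265625, 91.18956756591797), 51.50984191894531) zmed 0.09674550867791137
15.425
```

View pics/s3c.png

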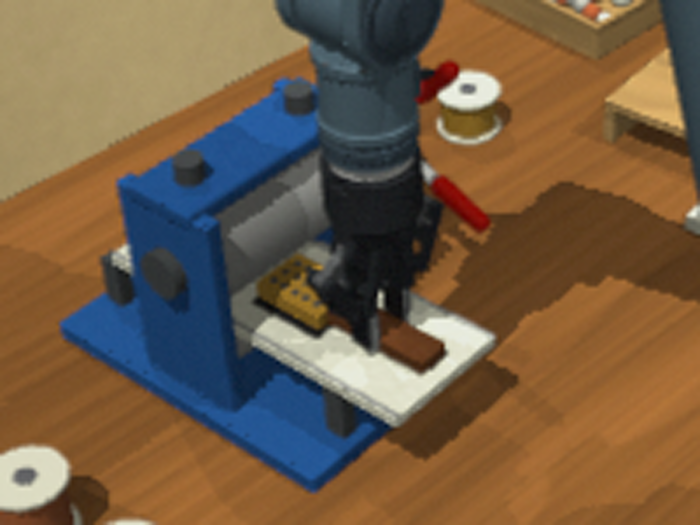

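The crop shows the head resting on the pad at (293,290), handle pointing back at (400,345). Let go and check from above the way.

Run:
```python
from meas import *
be=np.radians(5.4)
r.move_gripper(.06);p=r.get_tool_pos()
r.line_to([p[0],p[1],.30],.25)
r.reach([.47,-.12,.36],eul(be-np.pi,.3))
r.move_gripper(.0)
im,P=meas("s4")
h=cv2.cvtColor(im,cv2.COLOR_RGB2HSV)
m=(h[...,2]<110)&(P[...,0]>.38)&(P[...,0]<.58)&(abs(P[...,1]-.09)<.06)&(abs(P[...,2]-.096)<.008)
q=P[m];print(len(q),cv2.minAreaRect((q[:,:2]*1000).astype(np.float32)))
print(r.get_clock())
cv2.imwrite("pics/s4c.png",cv2.resize(im[140:260,140:280,::-1],None,fx=5,fy=5,interpolation=cv2.INTER_CUBIC))
for t in(0,.3,.5):
  for x in(.72,.74):
    for z in(.23,.33): print(t,x,z,r.solve_ik([x,-.045,z],eul(be-np.pi,t)) is not None)
```

```text
head [174 193  28  21 336] ((549.0809936523438, 99.93933868408203), (80.58712005615234, 60.071685791015625), 5.431788444519043) zmed 0.0970655472657383
367 ((500.1990661621094, 92.04280090332031), (164.17294311523438, 50.30458450317383), 5.1742634773254395)
18.275
0 0.72 0.23 True
0 0.72 0.33 True
0 0.74 0.23 True
0 0.74 0.33 False
0.3 0.72 0.23 True
0.3 0.72 0.33 True
0.3 0.74 0.23 True
0.3 0.74 0.33 True
0.5 0.72 0.23 True
0.5 0.72 0.33 True
0.5 0.74 0.23 True
0.5 0.74 0.33 True
```

View pics/s4c.png

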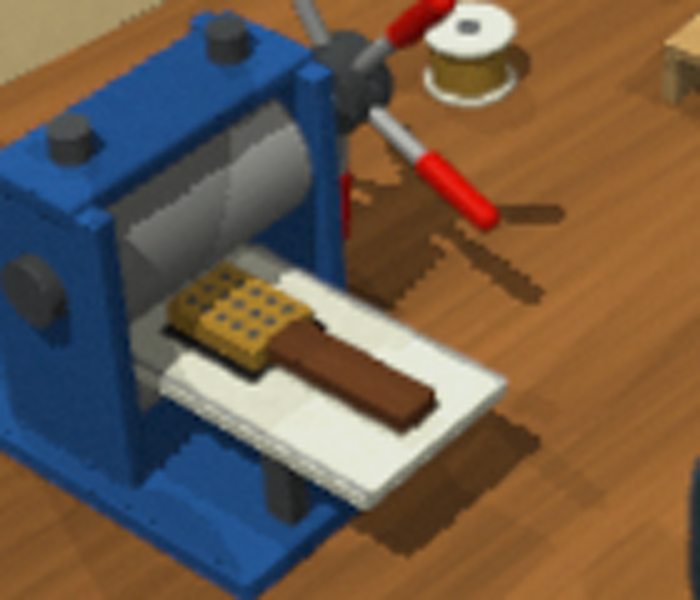

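The crop shows the board lying straight on the pad: brass head at (240,315), dark margin on both sides, handle pointing back at (355,375). The wheel's spokes are unmoved. Now the wheel; first sweep, then check.

```bash
cat > wheel.py <<'E'
from h import *
be=np.radians(5.4);t=.3;O=eul(be-np.pi,t);hub=np.array([.620,-.049]);ZT=.232
def pose(xtip,ztip):  # fingertip centre in wheel plane, x along the press from the hub
    x=xtip-.022*np.sin(t);return [*(hub+x*np.array([np.cos(be),np.sin(be)])),ztip+.022*np.cos(t)]
def xend(th):
    zr=ZT-.145;return (.009+zr*np.sin(th))/np.cos(th)+.011*np.cos(t)
def sweep(th):
    r.line_to(pose(.110,ZT),.2,O);r.dwell(.1)
    r.line_to(pose(xend(th),ZT),.12);r.dwell(.1);print("F",np.round(r.get_force(),1))
    p=r.get_tool_pos();r.line_to([p[0]+.006,p[1],p[2]],.1);r.line_to([p[0]+.006,p[1],.322],.25)
def wheel(f=None):
    for n in("scene","side"):
        im,d,K,T,P=snap(n,f and f+n);h=cv2.cvtColor(im,cv2.COLOR_RGB2HSV)
        rd=((h[...,0]<6)|(h[...,0]>174))&(h[...,1]>150)&(P[...,0]>.44)&(P[...,0]<.82)&(P[...,1]>-.12)&(P[...,1]<.02)&(P[...,2]>.02)
        N,l,st,c=cv2.connectedComponentsWithStats(rd.astype(np.uint8))
        for i in range(1,N):
            if st[i,4]>30:
                m=np.median(P[l==i],0)-[.620,-.047,.145];print(n,st[i,4],"spoke deg",np.degrees(np.arctan2(m[0],m[2])).round(0),np.hypot(m[0],m[2]).round(3))
        if n=="side":
            b=(h[...,1]<60)&(h[...,2]>120)&(abs(P[...,2]-.08)<.006)&(abs(P[...,1]-.09)<.07)&(P[...,0]>.35)&(P[...,0]<.7)
            print("bed rear x",np.percentile(P[b][:,0],[1,5]).round(3))
    print(r.get_clock())
E
python3 - <<'E'
from wheel import *
wheel()
r.reach(pose(.110,.31),O)
sweep(np.radians(-42));wheel("x1")
E
```

```text
scene 189 spoke deg -39.0 0.099
scene 113 spoke deg 31.0 0.121
scene 274 spoke deg 99.0 0.1
side 99 spoke deg 26.0 0.103
side 76 spoke deg -41.0 0.11
side 109 spoke deg -111.0 0.098
bed rear x [0.404 0.41 ]
18.375
F [ 1.9 -1.2  4.2]
scene 190 spoke deg -38.0 0.099
scene 106 spoke deg 32.0 0.122
scene 270 spoke deg 100.0 0.1
side 101 spoke deg 27.0 0.102
side 76 spoke deg -41.0 0.11
side 104 spoke deg -109.0 0.098
bed rear x [0.46  0.464]
22.4667
```

The sweep moved the bed 56 mm, as computed. Two more, the last one shorter to stay off the stop.

Run:
```python
from wheel import *
p=pose(.110,.31);r.line_to([*p[:2],.322],.25);sweep(np.radians(-42));wheel()
r.line_to([*p[:2],.322],.25);sweep(np.radians(-31))
r.reach([.45,-.15,.38],O)
wheel("x3")
im=[cv2.imread(f"pics/x3{n}.png") for n in("scene","side")]
cv2.imwrite("pics/x3.png",np.hstack([cv2.resize(im[0][150:340,220:400],(400,422)),cv2.resize(im[1][110:290,90:270],(400,422))]))
```

```text
F [ 2.1 -0.4  3.7]
scene 190 spoke deg -38.0 0.1
scene 105 spoke deg 32.0 0.122
scene 270 spoke deg 100.0 0.1
side 101 spoke deg 27.0 0.103
side 78 spoke deg -40.0 0.11
side 104 spoke deg -108.0 0.098
bed rear x [0.515 0.518]
26.2583
F [1.6 0.1 2.9]
scene 196 spoke deg -27.0 0.1
scene 68 spoke deg 42.0 0.127
scene 255 spoke deg 111.0 0.1
side 98 spoke deg 38.0 0.1
side 81 spoke deg -31.0 0.108
side 102 spoke deg -97.0 0.102
side 76 spoke deg -170.0 0.092
bed rear x [0.565 0.567]
30.5833
```

View pics/x3.png

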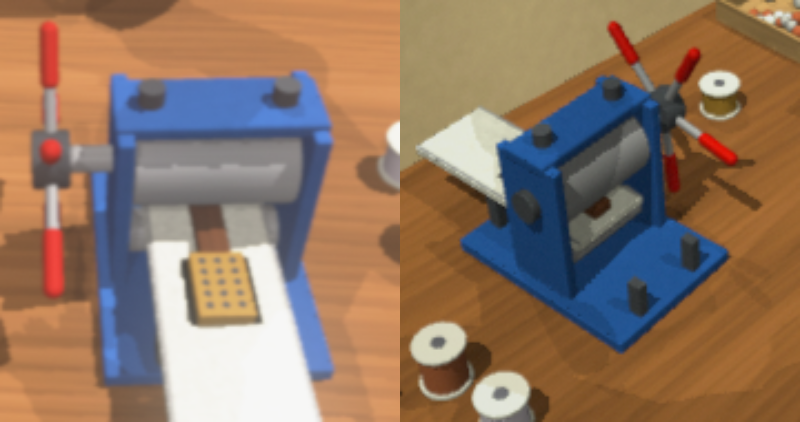

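The picture shows the whole brass head out on the far side at (222,288), still square on the pad. The handle is under the roller, the spools are standing, and the robot is clear.

```bash
python3 -c "
from h import *
print(r.hand_in())"
```

```text
the job is handed in; nothing more can be done
None
```

I loaded the brass board on the pad and turned the wheel in three pushes until its whole head was out on the far side. The job is handed in at about 31 s on the robot's clock; I touched neither the white-headed board nor the spools.

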